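Hook the waste-oil can out from under the riser and fit its funnel

TASK

Take the hooked rod from its stand, reach it under the front edge of the bench riser, catch the pull loop of the flat waste-oil can and draw the can out to its stop, then hang the rod back in the fork of its stand. After that take the funnel out of its tin, lower it upright into the can's flared neck until it is fully seated, and let go. Pull the can with the rod only, never with the gripper itself, and leave the jar, spray can and spanner where they are.

Things in the scene. Friction and masses are not known exactly. Their poses are not given: they have to be found in the camera images.
- riser: Low plywood bench riser, fixed: board 200 mm deep (its +x), 340 mm wide (y), 15 mm thick, underside 160 mm above the table, on two solid 18 mm end panels; open front and back. Origin on the table straight below the middle of the front edge, which faces the robot. Its +x points in under the riser, away from the robot; z up.
- oilcan (a joint): How far the waste-oil can is drawn out towards the robot along the riser's -x, in m: 0 = pushed in, 0.18 = outer stop; starts at 0 to 0.02. Slides straight with about 3 N of friction, stays where left. The can: flat grey box 170 x 170 mm, 70 mm high, a neck on top.
- pull_loop (a point): Middle of the cross bar of the can's pull loop: 8 mm steel bar, level along the riser's y, 60 mm clear between its side arms, 35 mm above the table. The can's front wall is 30 mm behind the bar's centre line (26 mm clear gap, open above and below). Fixed to the can; starts 30 to 50 mm in behind the riser's front edge. Axes as the riser's.
- neck_mouth (a point): Centre of the mouth of the can's filler neck, 135 mm above the table, 70 mm behind the loop's bar. Inside, a cone of 26 mm radius at the rim narrowing to 13 mm at 20 mm down, then straight for 45 mm; outside radius 30 mm. A seated funnel's origin is about 54 mm below this point. With the can at its stop the neck is 60 mm in front of the riser's edge.
- rod_stand: Dark steel stand, fixed; origin on the table below where the rod rests, z up. Base plate 130 x 110 mm, 10 mm thick; a post at its +x side carries a level fork plate, 6 mm thick, top 200 mm above the table. The fork's slot is 22 mm wide, open towards the stand's -x, from 28 mm on the -x side of the origin to 12 mm on the +x side; prongs 18 mm wide.
- hook_rod: Hooked rod, about 0.16 kg. Origin at the underside of its collar (disc 40 mm across, 5 mm thick), z towards the handle: 18 x 18 mm wood, faces along x and y, 5 to 90 mm above the origin. Below, an 8 mm shaft 150 mm long. Hangs upright by the collar in the fork, x about as the stand's. Lift 10 mm, slide out by the slot's open end (stand's -x); return likewise.
- hook_bend (a point): Centre of the bend at the shaft's lower end, 150 mm below the rod's origin, axes as the rod's. From here the hook's tooth (8 mm diameter, 24 mm long) runs to hook_tip, turned 50 degrees from the shaft's downward direction towards the rod's -x: with the rod tilted 45 degrees, handle leaning to its -x side, the tooth points almost straight down.
- hook_tip (a point): Centre of the rounded end of the hook's tooth, at x = -18 mm, z = -165 mm from the rod's origin.
- tin: Plain straight open tin, fixed, 58 mm diameter, 70 mm high, 3 mm wall; origin at the centre of its underside. It holds the funnel.
- funnel: Grey plastic funnel, about 0.09 kg, 95 mm high. Origin at the centre of the spout's lower end, z up to the mouth. Spout 18 mm diameter for 28 mm, cone widening to 60 mm diameter at 60 mm, then an upright band 60 mm in diameter from 60 to 95 mm above the origin (3 mm wall; grip here). Starts upright, its cone resting on the tin's rim, origin about 16 mm above the table.
- jar: Small amber jar, 60 mm diameter, 75 mm high, standing on the riser's board, its axis 105 to 120 mm behind the front edge. Origin at the centre of its underside.
- spray_can: Blue can, 52 mm diameter, 110 mm high, standing on the riser's board, its axis 105 to 120 mm behind the front edge. Origin at the centre of its underside.
- spanner: Steel spanner, 170 mm long, lying flat on the table between the robot and the riser, roughly crosswise.
Mind the look-alikes: they are no part of the job. Of the things shaped like the hook_rod, the bare steel one is meant.

How it is judged (in metres and radians):
On the way, in this order (a step that is already met when the one before it is completed fails the run):
1. the rod's hook has caught the pull loop and is drawing the can out (value of joint oilcan between 0.06 and 0.165 m and distance between hook_bend and pull_loop below 0.05 m and contact force between hook_rod and oilcan above 0.3 N), for 0.1 s.
2. the can is out at its stop (within 15 mm) (value of joint oilcan above 0.165 m), for 0.2 s.
3. the rod hangs in the fork of its stand, let go (horizontal distance between hook_rod and rod_stand below 0.022 m and z of hook_rod in the frame of rod_stand between 0.195 and 0.206 m and angle between hook_rod's own z axis and vertical below 0.12 rad and contact force between the fingers and hook_rod below 0.1 N), for 0.2 s.
4. the funnel, still held, has been lowered into the neck (within 15 mm of its seat) (contact force between the fingers and funnel above 0.3 N and horizontal distance between funnel and neck_mouth below 0.02 m and z of funnel in the frame of neck_mouth below -0.039 m).
At the end, for the whole second after the job is handed in: Can within 15 mm of its outer stop; rod hanging upright (7 deg) by its collar in the fork, within 22 mm of the stand's axis; funnel upright (4.5 deg) and centred (5 mm) in the neck, its origin at least 49 mm below the mouth; all at rest and let go (value of joint oilcan above 0.165 m and horizontal distance between hook_rod and rod_stand below 0.022 m and z of hook_rod in the frame of rod_stand between 0.195 and 0.206 m and angle between hook_rod's own z axis and vertical below 0.12 rad and horizontal distance between funnel and neck_mouth below 0.005 m and z of funnel in the frame of neck_mouth below -0.049 m and angle between funnel's own z axis and vertical below 0.08 rad and linear speed of funnel below 0.02 m/s and linear speed of hook_rod below 0.05 m/s and velocity of joint oilcan below 0.01 m/s); the robot touches nothing.
It fails at once if the gripper or arm pushes or pulls the can while it is not yet out (value of joint oilcan below 0.165 m and contact force between any of the fingers, the arm and oilcan above 2 N).
It fails at once if the jar, spray can or spanner is moved more than 30 mm (distance of any of jar, spray_can, spanner from where it was at the start of the episode above 0.03 m).
It fails at once if the jar or spray can is tipped over (angle between any of jar, spray_can's own z axis and vertical above 0.6 rad).
It also fails if it takes over 72 s, if anything falls off the work surface, if the arm or the gripper's body presses on something with over 40 N, if the wrist force passes 120 N, or if a joint passes its speed limit or range.

ROBOT

A 7-joint arm with a two-finger parallel gripper is mounted at the origin on the work surface. World frame = base frame: x ahead of the robot, y to its left, z up, the work surface at z = 0. Lengths are in mm, angles in rad, forces in N, time in s.
With the tool pointing down it reaches from about 400 to 750 mm from the base axis. Payload 19.5 kg.
Tool frame: the origin (TCP) lies midway between the tips of the shut fingers; the grasp point (between the pads) lies 19 mm behind it; z points along the fingers, y is the line along which they close (so a half turn about z gives the same grasp; the last joint's range is limited). The gripper opens to 85 mm and grips with 20 to 120 N. Pads are 22 mm wide; open, the fingers measure 114 mm over their backs; the gripper's body (76 mm by 85 mm) begins 54 mm behind the grasp point. The pads swing forward as they close: fully open they stand 13 mm farther back than shut.
Start: joints at [-1.31, 0.707, -0.028, 1.485, 0.022, 0.951, -0.075], TCP at [171.449, 548.817, 231.268] pointing down, gripper open.
Joint ranges: [-2.71, 2.71], [-0.32, 2.16], [-1.57, 1.52], [0, 2.45], [-1.46, 4.6], [0, 2.02], [-2.83, 2.83]. Speed limits (rad/s): [1.89, 1.89, 2.57, 2.57, 3.01, 3.01, 3.01].

INTERFACE

Orientations are given as a 3x3 rotation matrix whose columns are the frame's x, y, z axes.
In Python, from station import sensors, imaging, job, nets gives the robot as it stands.
- The arm moves only by the tool carry_out, never from a script. Its argument "motion" is a list of rows, each a list of 3 entries, a list of its own where there are three numbers: the opening, from -1 (shut) to 1 (fully open), then the shift along the tool's x, y, z in cm, then the turn about the tool's z in degrees. In form: [[gripper, [tx, ty, tz], roll], ...]. A call has 1 to 10 rows; each row is the pose to reach, as a shift and turn from the pose commanded when the call began, along the tool's axes at that moment; what a row does not reach only later rows make up. A row lasts 1/10 s, in which the tool goes at most 50 mm and 8.59 degrees, less where a joint would pass 70% of its speed; a pose out of reach is approached as far as the arm can. A call with a gripper value outside its range is refused whole. The fingers move at their own pace and stop on an object; "force" is the grip in N (left out, the last holds). Time passes only in rows, so rows that repeat a pose let the fingers close. It gives the time, the measured TCP pose, the force, the opening and the grip force at its end, in the units of the state.
- sensors.sense(): the state, without advancing time (a new reading comes with each control period).
- imaging.grab_frame(name): name is "scene" or "top" or "wrist"; returns a dict with "pixels" (420x560x3 uint8, red, green, blue), "camera_matrix" (3x3 intrinsics, pixels), "pose" (4x4, takes a point from camera to world coordinates). Camera axes: x right, y up, looking along -z (the intrinsics and any distortion apply to the point x, -y, -z); pixel columns grow to the right and rows downward; lengths in mm; the calibration is good to about 2 mm. A picture is of the moment at which its call begins. There is no depth.
- job.sign_off(): hands the job in; it is judged then, once.
Trained networks look in the newest picture that a camera, given by its name, has taken for a name from the list of things; names that differ only in an ending like _2 or _b are one class to them, and where a whole thing is asked for, a point or a joint stands for the part that bears it (a point fixed in the world has none). Each returns a list of dicts, best first, with "conf" (0 to 1); they miss things now and then, are a little off and sometimes report something else, mostly with a low value. They report only what shows in the picture. A call takes as long as a camera call. They do not tell look-alikes from the thing itself.
- nets.cut_out(thing, camera): "mask" (420x560 bool, what is visible of it) and "pixel" ([column, row] in pixels, amid what is visible of it).
- nets.mark_of(thing, camera): "pixel" ([column, row] in pixels: a listed point, or the origin of a listed thing).
The state is a dict: "time": time; "joints": joint angles; "qd": joint speeds; "effort": joint torques, N m; "eef_pos": TCP position; "eef_rot": TCP orientation; "force": force on the tool from outside, world axes, zero at the start; "torque": the same for the moment, N m; "grip_width": finger opening in mm; "grasp_force": force on a finger pad.
Only numpy, scipy, OpenCV 4.12 (cv2) and the standard library are available. Lean on these libraries where they do the work, as an engineer would, in place of code of your own. Each camera call takes 0.05 s, during which the arm holds its last target. There are 200 camera calls.

## Working session

There is one attempt and no reset: what is moved stays moved. The work goes in short steps, Python scripts to look and compute and a tool call to move; the robot and the scene stay as the last step left them, time stands still between calls to the robot, and variables do not carry over. Pictures are saved under pics/ and viewed, at most 10 in all, crops included, and the job is handed in when it is done.

Besides the shell and the picture viewer there is one more tool, called as name([rows], argument=value, ...), one row to a line, values as JSON. carry_out: Moves the arm, as the interface text tells. Its arguments: {"type":"object","properties":{"motion":{"type":"array"},"force":{"type":"number"}},"required":["motion"]}

```bash
ls; mkdir -p pics
python3 - <<'E'
from station import sensors, imaging, job, nets
import cv2,numpy as np
s=sensors.sense(); print(s['time'],s['eef_pos'],s['eef_rot'],s['grip_width'])
ims=[]
for c in ("scene","top"):
    f=imaging.grab_frame(c); cv2.imwrite(f'pics/{c}0.png',f['pixels'][:,:,::-1]); print(c,f['camera_matrix'],f['pose'],[k for k in f])
    for t in ("riser","pull_loop","neck_mouth","rod_stand","hook_rod","hook_bend","hook_tip","tin","funnel","jar","spray_can","spanner"):
        print(c,t,[(round(d['conf'],2),np.round(d['pixel'],1).tolist()) for d in nets.mark_of(t,c)] )
E
```

```text
pics
0.0 [171.38132589 548.59631034 230.84395434] [[-9.54507200e-01  2.98187717e-01 -3.01204404e-04]
 [ 2.98187869e-01  9.54506658e-01 -1.01727508e-03]
 [-1.58373256e-05 -1.06081189e-03 -9.99999437e-01]] 85.77629865584093
scene [[507.26182192   0.         286.94436586]
 [  0.         507.26182192 216.58073493]
 [  0.           0.           1.        ]] [[-7.50067009e-01 -4.49758660e-01  4.84888266e-01  1.25171787e+03]
 [ 6.61274172e-01 -5.21952079e-01  5.38778708e-01  8.02926956e+02]
 [ 1.07680492e-02  7.24764220e-01  6.88912820e-01  1.20881073e+03]
 [ 0.00000000e+00  0.00000000e+00  0.00000000e+00  1.00000000e+00]] ['pixels', 'camera_matrix', 'pose']
scene riser [(0.34, [243.8, 269.7])]
scene pull_loop []
scene neck_mouth []
scene rod_stand [(0.71, [246.0, 207.5])]
scene hook_rod [(0.76, [279.0, 159.5]), (0.75, [247.1, 157.2]), (0.68, [402.3, 268.7])]
scene hook_bend [(0.9, [388.1, 243.4]), (0.69, [244.9, 193.5]), (0.5, [294.3, 185.7])]
scene hook_tip [(0.84, [381.8, 237.3]), (0.68, [248.3, 196.4]), (0.61, [301.6, 186.9])]
scene tin [(0.89, [363.7, 316.0])]
scene funnel [(0.88, [361
[... 431 characters left out ...]
03  2.28778106e-01  9.73478063e-01  1.34005944e+03]
 [ 0.00000000e+00  0.00000000e+00  0.00000000e+00  1.00000000e+00]] ['pixels', 'camera_matrix', 'pose']
top riser [(0.7, [282.9, 177.1])]
top pull_loop [(0.42, [282.1, 161.4])]
top neck_mouth []
top rod_stand [(0.66, [378.4, 230.5])]
top hook_rod [(0.76, [166.2, 297.8]), (0.68, [424.7, 325.4]), (0.56, [396.6, 222.6])]
top hook_bend [(0.89, [370.3, 303.8]), (0.63, [217.0, 323.2]), (0.55, [384.9, 231.9])]
top hook_tip [(0.98, [226.1, 318.4]), (0.67, [361.9, 308.2]), (0.57, [379.7, 239.9])]
top tin [(0.71, [166.9, 224.7])]
top funnel [(0.94, [167.2, 220.5])]
top jar []
top spray_can [(0.92, [318.1, 116.8])]
top spanner [(0.82, [258.3, 254.5])]
```

Run:
```python
import cv2
for c,(x,y,w,h) in dict(scene=(170,110,280,240),top=(130,60,320,290)).items():
    im=cv2.imread(f'pics/{c}0.png')[y:y+h,x:x+w]
    s=min(800/w,600/h); cv2.imwrite(f'pics/{c}0c.png',cv2.resize(im,None,fx=2.05,fy=2.05,interpolation=cv2.INTER_CUBIC))
```

```text
(no output)
```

View pics/scene0c.png

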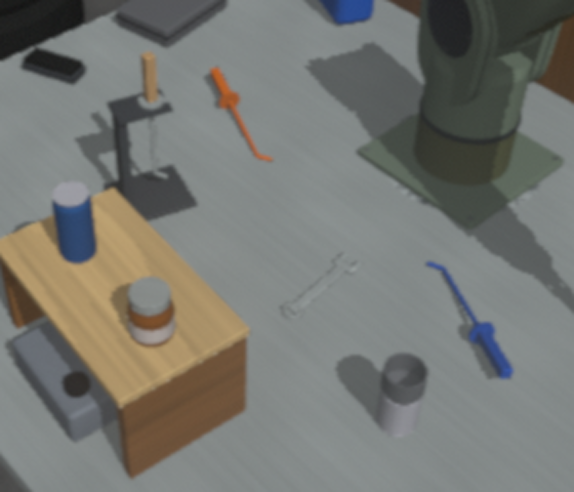

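View pics/top0c.png

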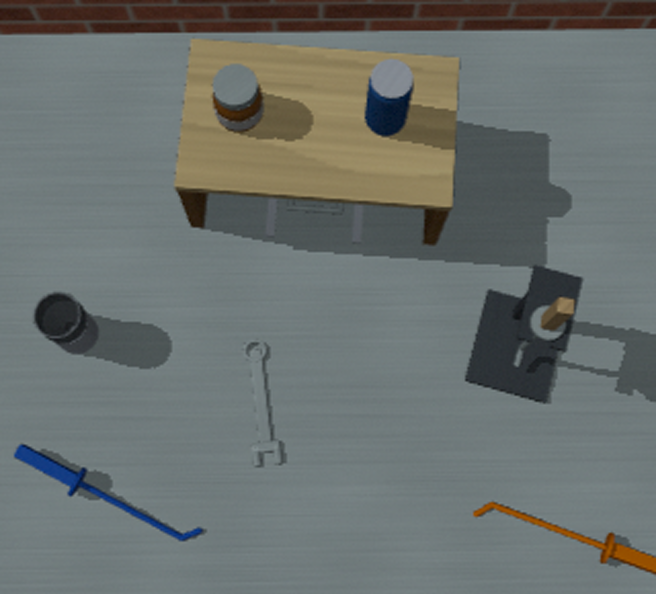

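The riser has its front edge at top crop (177,187)–(452,207) and the loop shows at crop (313,207). The bare rod hangs in the stand at crop (548,320). The blue and orange rods are the look-alikes, and the tin with the funnel is at crop (60,316).

```bash
cat > h.py <<'E'
import numpy as np
from scipy.optimize import least_squares
K={};P={}
def setcam(n,f): K[n]=np.array(f['camera_matrix']);P[n]=np.array(f['pose'])
setcam('scene',dict(camera_matrix=[[507.26182192,0,286.94436586],[0,507.26182192,216.58073493],[0,0,1]],pose=[[-7.50067009e-01,-4.49758660e-01,4.84888266e-01,1.25171787e+03],[6.61274172e-01,-5.21952079e-01,5.38778708e-01,8.02926956e+02],[1.07680492e-02,7.24764220e-01,6.88912820e-01,1.20881073e+03],[0,0,0,1]]))
setcam('top',dict(camera_matrix=[[493.020859,0,283.28754179],[0,493.020859,209.47549636],[0,0,1]],pose=[[-9.18761265e-03,9.73439623e-01,-2.28759454e-01,2.24072167e+02],[-9.99957274e-01,-8.71080236e-03,3.09399202e-03,-9.24475341e+00],[1.01913604e-03,2.28778106e-01,9.73478063e-01,1.34005944e+03],[0,0,0,1]]))
def proj(n,X):
    c=(np.atleast_2d(X)-P[n][:3,3])@P[n][:3,:3]; c=c*[1,-1,-1]
    p=c@K[n].T; return p[:,:2]/p[:,2:]
def ray(n,px):
    d=np.linalg.inv(K[n])@[px[0],px[1],1]; return P[n][:3,3],P[n][:3,:3]@(d*[1,-1,-1])
def onz(n,px,z):
    o,d=ray(n,px); return o+d*(z-o[2])/d[2]
def tri(obs):
    r=least_squares(lambda X:np.concatenate([proj(n,X)[0]-p for n,p in obs]),[500,0,100]); return r.x,np.abs(r.fun).max()
E
python3 - <<'E'
from h import *
np.set_printoptions(precision=1,suppress=True)
T=lambda x,y:(130+(x+.5)/2.05-.5,60+(y+.5)/2.05-.5)
S=lambda x,y:(170+(x+.5)/2.05-.5,110+(y+.5)/2.05-.5)
for n,a,b in [('rod',(396.6,222.6),(247.1,157.2)),('bend',(384.9,231.9),(244.9,193.5)),('tip',(379.7,239.9),(248.3,196.4)),('tin',(166.9,224.7),(363.7,316)),('funnel',(167.2,220.5),(361.2,312.9))]:
    print(n,*tri([('top',a),('scene',b)]))
for n,p,z in [('fl',(177,187),175),('fr',(452,207),175),('bl',(191,41),175),('br',(459,57),175),('loop',(313,205),35),('loopL',(287,203),35),('loopR',(342,209),35)]: print(n,onz('top',T(*p),z))
for n,p,z in [('fl_bot panel',(197,226),0)]: print(n,onz('top',T(*p),z))
for n,p,z in [('base nearR',(549,403),10),('base nearL',(465,381),10),('base farL',(488,290),10),('rod',(548,322),205)]: print(n,onz('top',T(*p),z))
for n,p in [('fl',(247,330)),('bl',(122,404)),('fr',(115,188)),('br',(0,240))]: print('s',n,onz('scene',S(*p),175))
E
```

```text
rod [ 456.9 -279.2  204.4] 0.05998820958598117
bend [ 465.8 -285.6   46.5] 1.0790763900322702
tip [ 450.2 -277.5   27. ] 2.8512629398928766
tin [501.3 310.3  -8.9] 0.6154575090149024
funnel [509.6 305.6   8.9] 0.679983329147376
fl [649.4 153.5 175. ]
fr [ 620.8 -180.5  175. ]
bl [844.  140.1 175. ]
br [ 819.1 -197.3  175. ]
loop [673.1 -12.3  35. ]
loopL [676.2  23.   35. ]
loopR [667.  -51.6  35. ]
fl_bot panel [655.8 148.9   0. ]
base nearR [ 403.4 -322.1   10. ]
base nearL [ 433.7 -212.2   10. ]
base farL [ 558.2 -248.8   10. ]
rod [ 470.6 -280.9  205. ]
s fl [655.7 156.9 175. ]
s bl [848.3 145.2 175. ]
s fr [ 620.9 -177.4  175. ]
s br [ 808.8 -194.3  175. ]
```

```bash
cat >> h.py <<'E'
def plan(target,yaw=None,frm=None):
    "tool-frame shift (cm) and roll (deg) from the present pose to world target (mm), tool-x yaw (deg)"
    from station import sensors
    s=sensors.sense(); p=np.array(s['eef_pos']) if frm is None else np.array(frm); R=np.array(s['eef_rot'])
    y0=np.degrees(np.arctan2(R[1,0],R[0,0]))
    sh=R.T@(np.array(target)-p)/10
    print('t',round(s['time'],2),'pos',np.round(p,1),'yaw',round(y0,1),'w',round(s['grip_width'],1),'F',np.round(s['force'],1),'-> shift',np.round(sh,2),'roll',None if yaw is None else round((y0-yaw+180)%360-180,1))
E
python3 - <<'E'
from h import *
T=lambda x,y:(130+(x+.5)/2.05-.5,60+(y+.5)/2.05-.5)
S=lambda x,y:(170+(x+.5)/2.05-.5,110+(y+.5)/2.05-.5)
print(onz('top',T(566,303),290),onz('scene',S(150,55),290),onz('scene',S(152,99),205))
plan([500,250,340],82)
E
```

```text
[ 472.76069296 -281.06039167  290.        ] [ 468.30703872 -280.26462359  290.        ] [ 468.22726772 -281.96638911  205.        ]
t 1.3 pos [171.4 548.8 231.3] yaw 162.7 w 85.5 F [ 1.2  0.2 -0.3] -> shift [-40.27 -18.73 -10.87] roll 80.7
```

carry_out([
  [1,[-40.3,-18.7,-10.9],80],
  [1,[-40.3,-18.7,-10.9],80],
  [1,[-40.3,-18.7,-10.9],80],
  [1,[-40.3,-18.7,-10.9],80],
  [1,[-40.3,-18.7,-10.9],80],
  [1,[-40.3,-18.7,-10.9],80],
  [1,[-40.3,-18.7,-10.9],80],
  [1,[-40.3,-18.7,-10.9],80],
  [1,[-40.3,-18.7,-10.9],80],
  [1,[-40.3,-18.7,-10.9],80],
])

```text
time: 2.3
eef_pos: [503.8, 245.6, 341.4]
eef_rot: [[0.14, 0.99, 0.003], [0.99, -0.14, -0.002], [-0.001, 0.003, -1.0]]
force: [-0.7, -0.3, -0.8]
grip_width: 85.6
grasp_force: 0.0
```

```bash
python3 -c "
from h import *
plan([500,-200,350],2)"
```

```text
t 2.3 pos [503.8 245.6 341.4] yaw 82.0 w 85.6 F [-0.7 -0.3 -0.8] -> shift [-44.17   5.85  -0.79] roll 80.0
```

carry_out([
  [1,[-44.2,5.9,-1],80],
  [1,[-44.2,5.9,-1],80],
  [1,[-44.2,5.9,-1],80],
  [1,[-44.2,5.9,-1],80],
  [1,[-44.2,5.9,-1],80],
  [1,[-44.2,5.9,-1],80],
  [1,[-44.2,5.9,-1],80],
  [1,[-44.2,5.9,-1],80],
  [1,[-44.2,5.9,-1],80],
  [1,[-44.2,5.9,-1],80],
])

```text
time: 3.3
eef_pos: [500.9, -201.2, 350.3]
eef_rot: [[0.999, 0.034, -0.001], [0.034, -0.999, -0.003], [-0.001, 0.003, -1.0]]
force: [0.1, 0.9, 1.3]
grip_width: 85.4
grasp_force: 0.0
```

Run:
```python
from h import *
from station import imaging
import cv2
plan([470,-281,350],-16.5)
f=imaging.grab_frame('wrist'); cv2.imwrite('pics/w1.png',f['pixels'][:,:,::-1]); print(f['camera_matrix'],f['pose'])
```

```text
t 3.3 pos [ 500.9 -201.2  350.3] yaw 1.9 w 85.4 F [0.1 0.9 1.3] -> shift [-3.36  7.87  0.06] roll 18.4
[[327.68442784   0.         278.70888791]
 [  0.         327.68442784 209.73379897]
 [  0.           0.           1.        ]] [[ 3.41886453e-02  9.59477126e-01  2.79704809e-01  5.71676785e+02]
 [-9.99411622e-01  3.20530677e-02  1.22069555e-02 -1.98633917e+02]
 [ 2.74689743e-03 -2.79957576e-01  9.60008443e-01  4.93022811e+02]
 [ 0.00000000e+00  0.00000000e+00  0.00000000e+00  1.00000000e+00]]
```

View pics/w1.png

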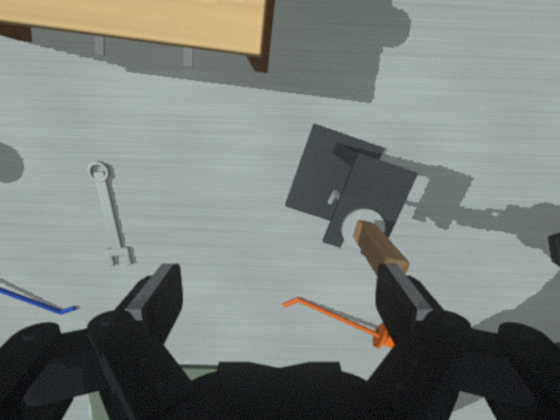

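The wrist picture shows the handle top at about (395,262), the collar at (362,226), the fork plate's left edge running from (355,155) to (324,241), and its far right corner at (417,172).

Run:
```python
from h import *
np.set_printoptions(precision=1,suppress=True)
setcam('wrist',dict(camera_matrix=[[327.68442784,0,278.70888791],[0,327.68442784,209.73379897],[0,0,1]],pose=[[3.41886453e-02,9.59477126e-01,2.79704809e-01,5.71676785e+02],[-9.99411622e-01,3.20530677e-02,1.22069555e-02,-1.98633917e+02],[2.74689743e-03,-2.79957576e-01,9.60008443e-01,4.93022811e+02],[0,0,0,1]]))
for p,z in [((395,262),290),((362,227),205),((355,155),200),((324,241),200),((417,172),200),((313,124),10),((286,206),10)]: print(p,onz('wrist',p,z))
plan([470,-281,350],-16.5)
```

```text
(395, 262) [ 478.3 -281.2  290. ]
(362, 227) [ 473.6 -280.3  205. ]
(355, 155) [ 539.2 -268.4  200. ]
(324, 241) [ 456.6 -246.8  200. ]
(417, 172) [ 525.9 -325.9  200. ]
(313, 124) [ 559.9 -249.3   10. ]
(286, 206) [ 437.3 -215.7   10. ]
t 3.35 pos [ 501.7 -198.2  350.1] yaw 2.1 w 85.6 F [-0.4  1.9  0.1] -> shift [-3.5  8.2  0. ] roll 18.6
```

carry_out([
  [1,[-2.9,8.2,0],17.5],
  [1,[-2.9,8.2,0],17.5],
  [1,[-2.9,8.2,0],17.5],
  [1,[-2.9,8.2,0],17.5],
  [1,[-2.9,8.2,6],17.5],
  [1,[-2.9,8.2,11.9],17.5],
  [1,[-2.9,8.2,11.9],17.5],
  [1,[-2.9,8.2,11.9],17.5],
])

```text
time: 4.15
eef_pos: [477.3, -276.8, 229.3]
eef_rot: [[0.968, -0.252, -0.003], [-0.252, -0.968, 0.003], [-0.003, -0.002, -1.0]]
force: [-0.2, 0.1, 1.0]
grip_width: 85.4
grasp_force: 0.0
```

Run:
```python
from h import *
from station import imaging
import cv2
plan([473,-281,231],-15.5)
f=imaging.grab_frame('wrist'); cv2.imwrite('pics/w2.png',f['pixels'][:,:,::-1]); setcam('wrist',f)
ax=np.array([.9636,-.2672])
for q in [(473,-281,290),(473,-281,205)]: print(proj('wrist',q))
```

```text
t 4.15 pos [ 477.3 -276.8  229.3] yaw -14.6 w 85.4 F [-0.2  0.1  1. ] -> shift [-0.31  0.52 -0.17] roll 0.9
[[294.74430326 368.48846268]]
[[287.75464425 253.52872028]]
```

View pics/w2.png

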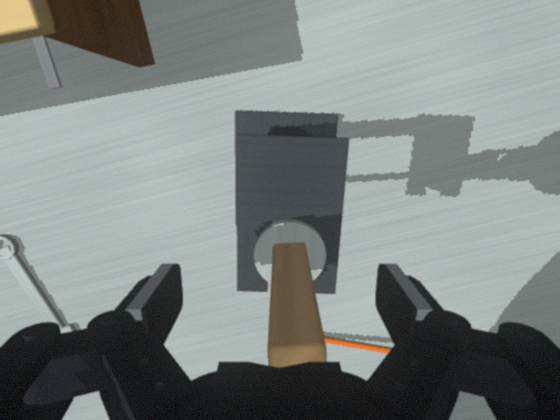

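The handle is between the fingers, its top at about (297,350) and the collar at (289,252), about 4 mm off centre. I'll correct that, close and lift.

carry_out([
  [1,[-0.2,0.4,-0.2],1],
  [1,[-0.2,0.4,-0.2],1],
  [-1,[-0.2,0.4,-0.2],1],
  [-1,[-0.2,0.4,-0.2],1],
  [-1,[-0.2,0.4,-0.2],1],
  [-1,[-0.2,0.4,-0.2],1],
  [-1,[-0.2,0.4,-0.2],1],
  [-1,[-0.2,0.4,-0.2],1],
], force=40)

```text
time: 5.0
eef_pos: [474.2, -282.4, 233.4]
eef_rot: [[0.962, -0.273, 0.0], [-0.273, -0.962, -0.0], [0.0, 0.0, -1.0]]
force: [-0.5, 0.5, 1.4]
grip_width: 17.4
grasp_force: 39.6
```

carry_out([
  [-1,[0,0,-1.5],0],
  [-1,[0,0,-1.6],0],
  [-1,[-4,0,-1.6],0],
  [-1,[-7.5,0,-1.6],0],
  [-1,[-7.5,-3,-4],-8],
  [-1,[-7.5,-5.5,-5.8],-16],
  [-1,[-7.5,-5.5,-5.8],-24],
  [-1,[-7.5,-5.5,-5.8],-32],
  [-1,[-7.5,-5.5,-5.8],-40],
  [-1,[-7.5,-5.5,-5.8],-48],
], force=40)

```text
time: 6.0
eef_pos: [417.0, -208.8, 291.0]
eef_rot: [[0.843, 0.537, -0.0], [0.537, -0.843, 0.0], [-0.0, -0.0, -1.0]]
force: [-1.1, 0.2, -1.6]
grip_width: 17.3
grasp_force: 39.7
```

Run:
```python
from h import *
O=np.array([473.5,-281.5]);ex=np.array([.9636,-.2672]);ey=np.array([.2672,.9636])
plan([*(O+55*ey-75*ex),291],74.5)
plan([*(O+55*ey),291],74.5)
```

```text
t 6.0 pos [ 417.  -208.8  291. ] yaw 32.5 w 17.3 F [-1.1  0.2 -1.6] -> shift [-0.08 -0.09 -0.  ] roll -42.0
t 6.0 pos [ 417.  -208.8  291. ] yaw 32.5 w 17.3 F [-1.1  0.2 -1.6] -> shift [ 4.94  5.49 -0.  ] roll -42.0
```

carry_out([
  [-1,[0,0,0],-8],
  [-1,[0,0,0],-16],
  [-1,[0,0,0],-24],
  [-1,[0,0,0],-32],
  [-1,[1.5,1.8,0],-40],
  [-1,[3,3.6,0],-42],
  [-1,[4.9,5.5,0],-42],
  [-1,[4.9,5.5,0],-42],
  [-1,[4.9,5.5,0],-42],
], force=20)

```text
time: 6.9
eef_pos: [487.6, -229.4, 290.6]
eef_rot: [[0.273, 0.962, -0.001], [0.962, -0.273, 0.0], [0.0, -0.001, -1.0]]
force: [-0.2, -0.1, -1.7]
grip_width: 17.7
grasp_force: 39.7
```

Run:
```python
from h import *
from station import imaging,nets
O=np.array([473.5,-281.5]);ex=np.array([.9636,-.2672]);ey=np.array([.2672,.9636])
plan([*(O-75*ey),291],74.5)
for c in ('top','scene'):
    f=imaging.grab_frame(c)
    for t in ('hook_rod','hook_bend','hook_tip'): print(c,t,[(round(d['conf'],2),np.round(d['pixel'],1).tolist()) for d in nets.mark_of(t,c)])
```

```text
t 6.9 pos [ 487.6 -229.4  290.6] yaw 74.1 w 17.7 F [-0.2 -0.1 -1.7] -> shift [-12.9    0.11  -0.04] roll -0.4
top hook_rod [(0.9, [424.6, 325.5]), (0.73, [166.7, 296.5])]
top hook_bend [(0.81, [371.3, 303.1]), (0.65, [216.5, 318.3])]
top hook_tip [(0.89, [227.2, 315.0])]
scene hook_rod [(0.89, [404.5, 268.4]), (0.81, [248.3, 154.5]), (0.6, [283.6, 157.5])]
scene hook_bend [(0.81, [249.1, 190.9]), (0.64, [388.4, 242.5]), (0.53, [292.2, 186.3])]
scene hook_tip [(0.84, [245.9, 191.9]), (0.83, [381.4, 237.8]), (0.47, [302.3, 188.4])]
```

carry_out([
  [-1,[-2,0,0],0],
  [-1,[-3.5,0,0],0],
  [-1,[-5,0,0],0],
  [-1,[-6.5,0,0],0],
  [-1,[-8,0,0],0],
  [-1,[-9.5,0,0],0],
  [-1,[-11,0,0],0],
  [-1,[-12,0,0],0],
  [-1,[-12.9,0,0],0],
  [-1,[-12.9,0,0],0],
], force=20)

```text
time: 8.3
eef_pos: [452.0, -354.9, 291.4]
eef_rot: [[0.274, 0.962, -0.0], [0.962, -0.274, -0.001], [-0.001, 0.0, -1.0]]
force: [0.4, 0.6, -1.4]
grip_width: 17.3
grasp_force: 38.2
```

Run:
```python
from h import *
from station import imaging,nets,sensors
import cv2
plan([470,-281,291],74.5)
f=imaging.grab_frame('scene'); cv2.imwrite('pics/s3.png',cv2.resize(f['pixels'][80:280,170:430,::-1],None,fx=3,fy=3))
for t in ('hook_rod','hook_bend','hook_tip'): print(t,[(round(d['conf'],2),np.round(d['pixel'],1).tolist()) for d in nets.mark_of(t,'scene')])
print(sensors.sense()['grasp_force'])
```

```text
t 8.3 pos [ 452.  -354.9  291.4] yaw 74.1 w 17.3 F [ 0.4  0.6 -1.4] -> shift [ 7.6  -0.3   0.03] roll -0.4
hook_rod [(0.86, [402.6, 269.2]), (0.82, [239.7, 135.4]), (0.71, [281.3, 157.6])]
hook_bend [(0.72, [249.9, 180.9]), (0.63, [386.6, 242.7]), (0.58, [290.5, 186.2])]
hook_tip [(0.78, [380.3, 239.7]), (0.67, [300.9, 190.5]), (0.59, [252.3, 185.1])]
38.07638168334961
```

View pics/s3.png

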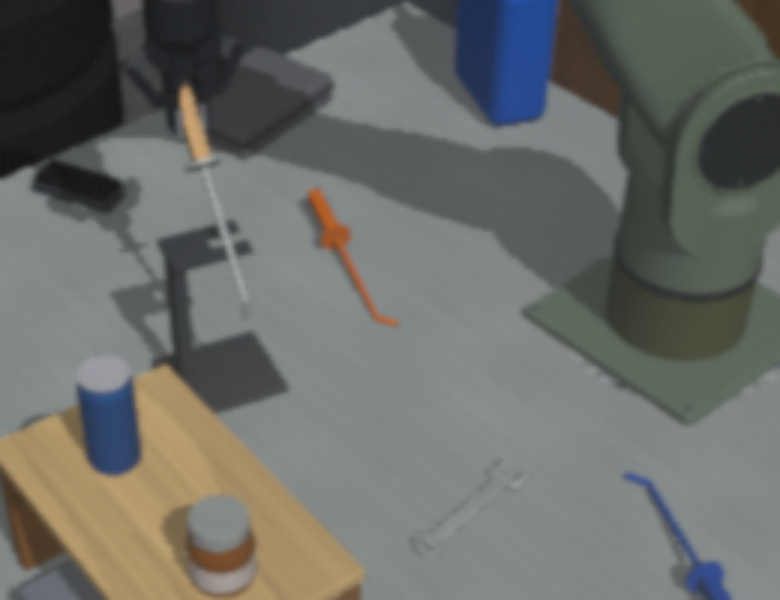

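The rod has swung over the prong. In the crop the collar is at (203,162) and the bend at (245,305). I'll measure the tilt in the plane of swing.

```bash
cat >> h.py <<'E'
def onplane(n,px,p0,nrm):
    o,d=ray(n,px); return o+d*(np.dot(p0-o,nrm)/np.dot(d,nrm))
def tilt(obs,g,yaw):
    "rod in the vertical plane through grasp point g: obs {(dist from origin along -z, x): (cam,px)} -> tilt, s"
    c,s_=np.cos(np.radians(yaw)),np.sin(np.radians(yaw)); X=np.array([c,s_,0]);Z=np.array([0,0,1.])
    def pt(th,s,a,b): # rod point x=a,z=b
        u=-np.sin(th)*X+np.cos(th)*Z; x=np.cos(th)*X+np.sin(th)*Z
        return g+(b-s)*u+a*x
    r=least_squares(lambda q:np.concatenate([proj(n,pt(q[0],q[1],a,b))[0]-px for (n,a,b,px) in obs]),[.7,50])
    return np.degrees(r.x[0]),r.x[1],np.abs(r.fun).max(),pt(*r.x,0,-150),pt(*r.x,-18,-165)
E
python3 - <<'E'
from h import *
np.set_printoptions(precision=1,suppress=True)
obs=[('scene',0,0,np.array((239.7,135.4))),('scene',0,-150,np.array((249.9,180.9))),('scene',-18,-165,np.array((252.3,185.1)))]
g=np.array([452,-354.9,310.4])
print(tilt(obs,g,74.1)); print(tilt(obs[:2],g,74.1))
obs=[('scene',0,0,np.array((170+204/3,80+162/3))),('scene',0,-150,np.array((170+243/3,80+302/3)))]
print(tilt(obs,g,74.1))
E
```

```text
(np.float64(44.83594692017812), np.float64(55.60039133426266), np.float64(2.178383452794293), array([ 491.7, -215.5,  164.6]), array([ 491.1, -217.6,  141.3]))
(np.float64(41.82730423950389), np.float64(55.57042383315946), np.float64(2.3878585501045677), array([ 489.6, -223.1,  157.2]), array([ 488.6, -226.3,  134. ]))
(np.float64(44.131324534645884), np.float64(53.023309702166536), np.float64(1.1150397824792435), array([ 490.7, -218.9,  164.7]), array([ 490.1, -221.3,  141.4]))
```

Run:
```python
from h import *
plan([452,-355,350],-5.4)
plan([455,8,340],-5.4)
```

```text
t 8.5 pos [ 452.7 -353.3  291.4] yaw 74.2 w 17.6 F [-0.5  0.4 -1.1] -> shift [-0.18 -0.03 -5.86] roll 79.6
t 8.5 pos [ 452.7 -353.3  291.4] yaw 74.2 w 17.6 F [-0.5  0.4 -1.1] -> shift [34.82 -9.63 -4.88] roll 79.6
```

carry_out([
  [-1,[0,0,0],0],
  [-1,[0,0,-4],0],
  [-1,[0,0,-6.5],0],
  [-1,[4,-1,-6.5],8],
  [-1,[8,-2.2,-6.5],16],
  [-1,[12,-3.4,-6.5],24],
  [-1,[16,-4.4,-6.5],32],
  [-1,[20,-5.5,-6],40],
  [-1,[24,-6.6,-5],48],
  [-1,[28,-7.7,-5],56],
], force=120)

```text
time: 9.5
eef_pos: [454.4, -61.2, 340.7]
eef_rot: [[0.952, 0.306, -0.001], [0.306, -0.952, 0.0], [-0.001, -0.0, -1.0]]
force: [0.9, 0.0, -1.3]
grip_width: 16.3
grasp_force: 117.6
```

Run:
```python
from h import *
plan([455,8,205],-5.4)
```

```text
t 9.5 pos [454.4 -61.2 340.7] yaw 17.8 w 16.3 F [ 0.9  0.  -1.3] -> shift [ 2.18 -6.57 13.57] roll 23.2
```

carry_out([
  [-1,[0.7,-2.2,3],8],
  [-1,[1.4,-4.4,6],16],
  [-1,[2.2,-6.6,9],23],
  [-1,[2.2,-6.6,12],23],
  [-1,[2.2,-6.6,13.6],23],
  [-1,[2.2,-6.6,13.6],23],
])

```text
time: 10.1
eef_pos: [454.6, 6.6, 204.0]
eef_rot: [[0.996, -0.084, -0.003], [-0.084, -0.996, -0.0], [-0.003, 0.001, -1.0]]
force: [-0.0, 0.4, -1.0]
grip_width: 16.5
grasp_force: 117.5
```

Run:
```python
from h import *
from station import imaging,nets,sensors
import cv2
np.set_printoptions(precision=1,suppress=True)
plan([455,8,205],-5.4)
s=sensors.sense(); g=np.array(s['eef_pos'])+[0,0,19]
ims=[]
for c in ('top','wrist'):
    f=imaging.grab_frame(c); setcam(c,f); p=f['pixels'][:,:,::-1]
    ims.append(p if c=='wrist' else cv2.resize(p[120:300,190:390],(466,420)))
    for t in ('hook_rod','hook_bend','hook_tip','pull_loop','riser','spanner'): print(c,t,[(round(d['conf'],2),np.round(d['pixel'],1).tolist()) for d in nets.mark_of(t,c)])
    print(c,'expected loop',proj(c,(673,-12.3,35)))
print(P['wrist'].tolist(),K['wrist'].tolist())
im=np.hstack(ims); cv2.imwrite('pics/a4.png',cv2.resize(im,None,fx=.78,fy=.78))
```

```text
t 10.1 pos [454.6   6.6 204. ] yaw -4.8 w 16.5 F [-0.   0.4 -1. ] -> shift [ 0.  -0.1 -0.1] roll 0.6
top hook_rod [(0.8, [422.2, 323.9])]
top hook_bend [(0.96, [369.2, 302.7])]
top hook_tip [(0.6, [361.1, 309.0])]
top pull_loop [(0.49, [282.8, 159.3])]
top riser [(0.6, [282.6, 174.3])]
top spanner [(0.74, [257.0, 257.0])]
top expected loop [[282.4 159.8]]
wrist hook_rod [(0.93, [276.1, 178.5]), (0.78, [48.1, 330.7])]
wrist hook_bend [(0.86, [495.4, 314.2]), (0.83, [277.9, 8.2])]
wrist hook_tip [(0.97, [479.6, 322.7]), (0.86, [281.8, 20.1])]
wrist pull_loop []
wrist riser [(0.72, [549.0, 141.4])]
wrist spanner [(0.79, [235.8, 228.1])]
wrist expected loop [[279.  -78.7]]
[[-0.0839435856510868, 0.9571416676557234, 0.27718820765908553, 525.862917520288], [-0.9964705026721336, -0.08060025068428812, -0.023454997206833066, 0.25926742891943944], [-0.00010831611735769145, -0.27817876918781487, 0.9605293127441599, 348.76461346390994], [0.0, 0.0, 0.0, 1.0]] [[327.68442784018544, 0.0, 278.7088879116384], [0.0, 327.68442784018544, 209.73379896820325], [0.0, 0.0, 1.0]]
```

View pics/a4.png

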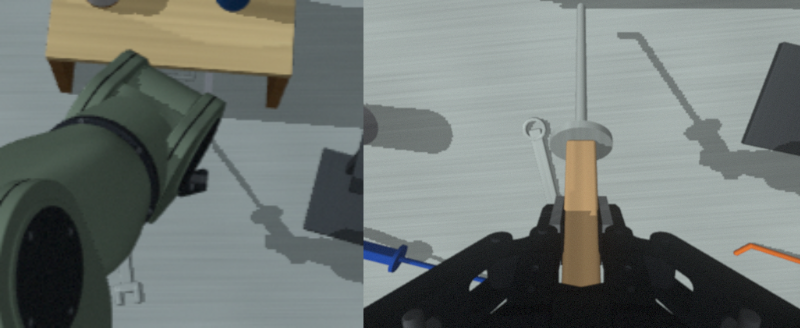

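Left (top camera): the arm is in front of the riser. Right (wrist): the tilted rod points straight ahead, its collar at net pixel (276,178) and its bend at (278,8). Next I'll compute the hook position.

Run:
```python
from h import *
np.set_printoptions(precision=1,suppress=True)
setcam('wrist',dict(camera_matrix=[[327.684,0,278.709],[0,327.684,209.734],[0,0,1]],pose=[[-0.0839435856510868, 0.9571416676557234, 0.27718820765908553, 525.862917520288], [-0.9964705026721336, -0.08060025068428812, -0.023454997206833066, 0.25926742891943944], [-0.00010831611735769145, -0.27817876918781487, 0.9605293127441599, 348.76461346390994], [0,0,0,1]]))
a=np.array
g=a([454.6,6.6,223])
o=[('wrist',0,0,a((276.1,178.5))),('wrist',0,-150,a((277.9,8.2))),('wrist',-18,-165,a((281.8,20.1)))]
print(tilt(o,g,-4.8)); print(tilt(o[:2],g,-4.8))
X=a([np.cos(np.radians(-4.8)),np.sin(np.radians(-4.8)),0])
for th in (42,44,46,48):
  t=np.radians(th);u=-np.sin(t)*X+a([0,0,np.cos(t)])
  print(th,proj('wrist',g-53*u),proj('wrist',g-203*u),g-203*u)
```

```text
(np.float64(45.16136772762779), np.float64(56.69960512895408), np.float64(3.518361518464019), array([600.7,  -5.7,  77.3]), array([598.6,  -5.5,  53.9]))
(np.float64(45.15186821592424), np.float64(56.70437203831592), np.float64(1.9669112304875398), array([600.6,  -5.7,  77.2]), array([598.6,  -5.5,  53.9]))
42 [[278.1 187.8]] [[278.3  26.3]] [590.   -4.8  72.1]
44 [[278.1 185.7]] [[278.2  16.8]] [595.1  -5.2  77. ]
46 [[278.1 183.7]] [[278.2   7. ]] [600.1  -5.6  82. ]
48 [[278.1 181.8]] [[278.2  -3.2]] [604.9  -6.   87.2]
```

carry_out([
  [-1,[2,0,0.2],0],
  [-1,[4,0,0.2],0.5],
  [-1,[6,0,0.2],0.5],
  [-1,[8,0,0.2],0.5],
  [-1,[8.9,0,0.2],0.5],
  [-1,[8.9,0,0.2],0.5],
])

```text
time: 11.4
eef_pos: [544.5, -1.4, 202.9]
eef_rot: [[0.996, -0.093, -0.0], [-0.093, -0.996, -0.001], [-0.0, 0.001, -1.0]]
force: [-0.4, -0.2, -1.7]
grip_width: 16.3
grasp_force: 117.6
```

Run:
```python
from h import *
from station import imaging,nets,sensors
import cv2
np.set_printoptions(precision=1,suppress=True)
plan([455,8,205],-5.4)
ims=[]
for c,(x,y,w,h) in dict(top=(235,125,100,80),scene=(180,150,200,160)).items():
    f=imaging.grab_frame(c); setcam(c,f); p=f['pixels'][:,:,::-1]
    ims.append(cv2.resize(p[y:y+h,x:x+w],(400,320),interpolation=cv2.INTER_CUBIC))
    for t in ('hook_bend','hook_tip','pull_loop'): print(c,t,[(round(d['conf'],2),np.round(d['pixel'],1).tolist()) for d in nets.mark_of(t,c)])
    print(c,'exp loop bend tip',proj(c,[(673,-12.3,35),(689,-13.5,76),(687,-13.3,53)]).tolist())
cv2.imwrite('pics/a5.png',np.hstack(ims))
```

```text
t 11.4 pos [544.5  -1.4 202.9] yaw -5.3 w 16.3 F [-0.4 -0.2 -1.7] -> shift [-9.  -0.1 -0.2] roll 0.1
top hook_bend [(0.74, [371.8, 304.9]), (0.68, [377.7, 232.6])]
top hook_tip [(0.8, [363.0, 308.1])]
top pull_loop []
top exp loop bend tip [[282.4260209475643, 159.76178183414245], [282.80637469662156, 149.20715884919304], [282.7397410576986, 152.79606365317892]]
scene hook_bend [(0.83, [386.8, 241.9]), (0.42, [293.3, 186.9])]
scene hook_tip [(0.55, [381.2, 237.9]), (0.49, [300.7, 186.1])]
scene pull_loop []
scene exp loop bend tip [[247.8994806218579, 271.320515125156], [242.77819716165203, 264.75352904136724], [243.73213858112135, 269.5538135713492]]
```

View pics/a5.png

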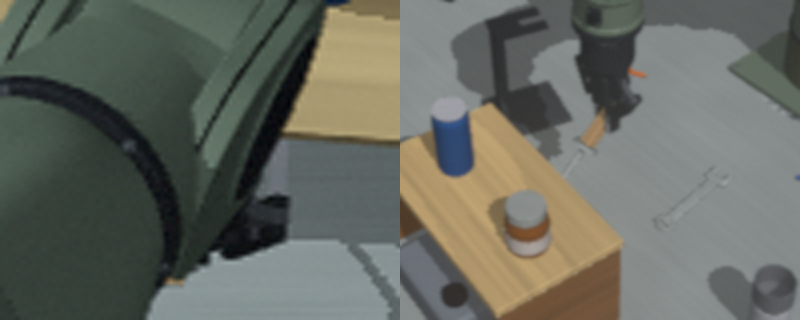

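The loop is hidden by the arm, and the rod now reaches in under the riser with no contact force. I'll lower it while watching the force.

carry_out([
  [-1,[0,0,1],0],
  [-1,[0,0,1.8],0],
  [-1,[0,0,2.5],0],
  [-1,[0,0,2.9],0],
  [-1,[0,0,2.9],0],
])

```text
time: 12.3
eef_pos: [543.8, -1.2, 173.7]
eef_rot: [[0.996, -0.093, -0.001], [-0.093, -0.996, -0.0], [-0.001, 0.0, -1.0]]
force: [0.4, 0.0, -1.5]
grip_width: 16.4
grasp_force: 117.6
```

carry_out([
  [-1,[-1,0,0],0],
  [-1,[-2,0,0],0],
  [-1,[-3,0,0],0],
  [-1,[-3.5,0,0],0],
])

```text
time: 12.7
eef_pos: [509.2, 2.0, 174.7]
eef_rot: [[0.996, -0.093, 0.001], [-0.093, -0.996, -0.0], [0.001, 0.0, -1.0]]
force: [4.3, -0.3, -3.0]
grip_width: 16.2
grasp_force: 117.5
```

carry_out([
  [-1,[-1,0,0],0],
  [-1,[-2,0,0],0],
  [-1,[-3,0,0],0],
  [-1,[-4,0,0],0],
  [-1,[-5,0,0],0],
  [-1,[-6,0,0],0],
  [-1,[-7,0,0],0],
  [-1,[-8,0,0],0],
  [-1,[-8.5,0,0],0],
  [-1,[-8.5,0,0],0],
])

```text
time: 13.7
eef_pos: [424.4, 10.2, 174.4]
eef_rot: [[0.996, -0.093, -0.0], [-0.093, -0.996, 0.0], [-0.0, -0.0, -1.0]]
force: [1.2, -0.5, -0.0]
grip_width: 16.6
grasp_force: 117.5
```

Run:
```python
from h import *
from station import imaging,nets,sensors
import cv2
np.set_printoptions(precision=1,suppress=True)
plan([400,11,174],-5.4); print(sensors.sense()['joints'])
ims=[]
for c in ('top','scene','wrist'):
    f=imaging.grab_frame(c); setcam(c,f); p=f['pixels'][:,:,::-1]
    ims.append(p)
    for t in ('hook_rod','hook_bend','hook_tip','pull_loop','neck_mouth'): print(c,t,[(round(d['conf'],2),np.round(d['pixel'],1).tolist()) for d in nets.mark_of(t,c)])
im=np.hstack([cv2.resize(ims[1][130:330,170:400],(402,350)),cv2.resize(ims[2],(396,350))]); cv2.imwrite('pics/a6.png',im)
```

```text
t 13.7 pos [424.4  10.2 174.4] yaw -5.3 w 16.6 F [ 1.2 -0.5 -0. ] -> shift [-2.4  0.1  0. ] roll 0.1
[-0.4  0.7  0.5  2.1 -0.7  0.6 -1. ]
top hook_rod []
top hook_bend [(0.79, [371.7, 304.8])]
top hook_tip [(0.81, [361.4, 309.1])]
top pull_loop [(0.56, [278.4, 198.8])]
top neck_mouth [(0.9, [280.4, 160.7])]
scene hook_rod [(0.84, [307.2, 211.8]), (0.58, [399.6, 268.6]), (0.47, [282.6, 158.6])]
scene hook_bend [(0.66, [388.6, 241.2]), (0.61, [291.8, 186.6]), (0.59, [275.3, 251.8])]
scene hook_tip [(0.82, [379.2, 239.5]), (0.75, [275.3, 258.3]), (0.63, [300.4, 189.1]), (0.62, [363.3, 310.6])]
scene pull_loop [(0.44, [279.5, 251.3])]
scene neck_mouth [(0.57, [258.5, 242.1])]
wrist hook_rod [(0.94, [22.2, 327.2]), (0.79, [280.8, 181.4])]
wrist hook_bend [(0.97, [274.8, 9.5]), (0.94, [522.5, 304.9]), (0.76, [162.0, 360.1])]
wrist hook_tip [(0.94, [279.2, 21.3]), (0.86, [502.8, 314.0])]
wrist pull_loop [(0.82, [281.7, 28.1])]
wrist neck_mouth []
```

View pics/a6.png

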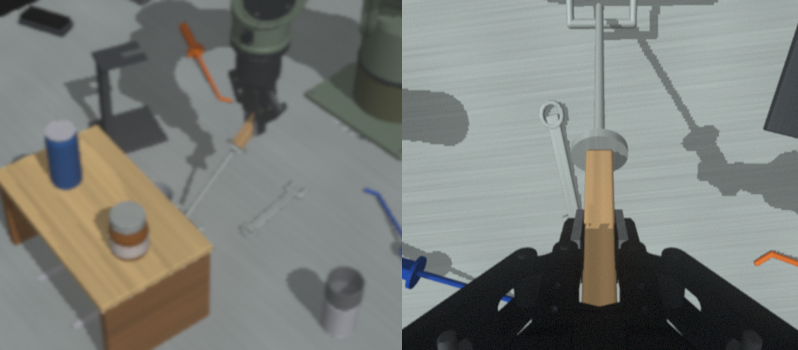

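The hook sits in the loop (wrist crop, bar at (600,22)) and the can is coming. The straight pull would run into the arm's inner reach limit, so I'll swing the hand around the tooth while pulling.

carry_out([
  [-1,[-0.4,1.5,0],-6],
  [-1,[-0.8,3,0],-12],
  [-1,[-1,4.4,0],-18],
  [-1,[-1.1,5.8,0],-24],
  [-1,[-1,7.2,0],-30],
  [-1,[-0.8,8.4,0],-36],
  [-1,[-0.4,9.6,0],-42],
  [-1,[0.4,11,0],-50],
  [-1,[-0.2,11,0],-50],
  [-1,[-0.2,11,0],-50],
])

```text
time: 15.6
eef_pos: [412.3, -99.9, 174.5]
eef_rot: [[0.713, 0.702, 0.001], [0.702, -0.713, -0.0], [0.0, 0.001, -1.0]]
force: [3.1, -0.6, -1.5]
grip_width: 16.6
grasp_force: 117.8
```

Run:
```python
from h import *
from station import imaging,nets,sensors
import cv2
np.set_printoptions(precision=1,suppress=True)
plan([400,11,174],-5.4); print(sensors.sense()['joints'])
for c in ('top','wrist'):
    f=imaging.grab_frame(c); setcam(c,f); p=f['pixels'][:,:,::-1]; cv2.imwrite(f'pics/{c}7.png',p)
    for t,z in (('hook_bend',50),('hook_tip',25),('pull_loop',35),('neck_mouth',135)): print(c,t,[(round(d['conf'],2),np.round(d['pixel'],1).tolist(),onz(c,d['pixel'],z)) for d in nets.mark_of(t,c)])
print(onz('top',(278.4,198.8),35),onz('top',(280.4,160.7),135))
```

```text
t 15.6 pos [412.3 -99.9 174.5] yaw 44.5 w 16.6 F [ 3.1 -0.6 -1.5] -> shift [ 6.9 -8.8  0. ] roll 49.9
[ 0.   0.6  0.3  2.1 -0.3  0.5 -0.3]
top hook_bend [(0.87, [217.7, 321.6], array([234.9, 156.7,  50. ])), (0.82, [372.2, 304.2], array([ 274.9, -239.7,   50. ])), (0.68, [379.0, 234.6], array([ 456.4, -267. ,   50. ])), (0.45, [279.3, 181.5], array([605.6,  -3.2,  50. ]))]
top hook_tip [(0.85, [358.8, 309.7], array([ 262.1, -208.4,   25. ]))]
top pull_loop [(0.83, [275.9, 218.4], array([506.1,   6.8,  35. ]))]
top neck_mouth [(0.92, [280.9, 178.9], array([587.3,  -7.7, 135. ]))]
wrist hook_bend [(0.65, [279.5, 9.1], array([515. ,   1.3,  50. ]))]
wrist hook_tip [(0.62, [280.7, 20.4], array([515. ,  -0.2,  25. ]))]
wrist pull_loop [(0.71, [272.5, 24.1], array([506.9,   0.8,  35. ]))]
wrist neck_mouth []
[560.8  -0.3  35. ] [636.1  -6.8 135. ]
```

carry_out([
  [-1,[-0.2,-0.2,0],0],
  [-1,[-0.4,-0.5,0],0],
  [-1,[-0.6,-0.8,0],0],
])

```text
time: 16.4
eef_pos: [405.0, -98.1, 174.7]
eef_rot: [[0.712, 0.702, 0.006], [0.702, -0.712, -0.001], [0.003, 0.005, -1.0]]
force: [20.3, 1.5, -12.2]
grip_width: 16.3
grasp_force: 120.1
```

carry_out([
  [-1,[0.5,0.6,0],0],
  [-1,[1.0,1.2,0],0],
  [-1,[1.0,1.2,-2],0],
  [-1,[1.0,1.2,-5],0],
  [-1,[1.0,1.2,-9],0],
  [-1,[1.0,1.2,-12],0],
  [-1,[1.0,1.2,-14],0],
  [-1,[1.0,1.2,-15],0],
])

```text
time: 17.2
eef_pos: [417.8, -99.2, 325.7]
eef_rot: [[0.711, 0.703, 0.0], [0.703, -0.711, -0.0], [0.0, 0.0, -1.0]]
force: [0.8, -0.2, -2.4]
grip_width: 16.6
grasp_force: 118.0
```

Run:
```python
from h import *
from station import imaging,nets,sensors
import cv2
np.set_printoptions(precision=1,suppress=True)
a=np.array
s=sensors.sense(); R=s['eef_rot']; yaw=np.degrees(np.arctan2(R[1][0],R[0][0])); g=a(s['eef_pos'])+[0,0,19]; print(g,yaw,s['force'])
for c in ('top','wrist','scene'):
    f=imaging.grab_frame(c); setcam(c,f); r={}
    for t,z in (('hook_rod',300),('hook_bend',0),('hook_tip',0),('pull_loop',35),('neck_mouth',135)):
        r[t]=nets.mark_of(t,c); print(c,t,[(round(d['conf'],2),np.round(d['pixel'],1).tolist(),onz(c,d['pixel'],z)) for d in r[t]])
    if c=='wrist':
        near=lambda L:min(L,key=lambda d:abs(d['pixel'][0]-279))['pixel']
        try: print(tilt([('wrist',0,0,a(near(r['hook_rod']))),('wrist',0,-150,a(near(r['hook_bend']))),('wrist',-18,-165,a(near(r['hook_tip'])))],g,yaw))
        except Exception as e: print(e)
O=np.array([473.5,-281.5]);ex=np.array([.9636,-.2672]);ey=np.array([.2672,.9636])
plan([*(O-170*ex+20*ey),324],-15.5)
```

```text
[417.8 -99.2 344.7] 44.68794809252485 [ 0.8 -0.2 -2.4]
top hook_rod [(0.83, [425.7, 325.2], array([ 221.7, -302.9,  300. ])), (0.59, [166.8, 295.7], array([286.3, 231.5, 300. ]))]
top hook_bend [(0.88, [370.5, 305.2], array([ 274.3, -244. ,    0. ])), (0.54, [280.2, 196.1], array([577.7,  -5.2,   0. ]))]
top hook_tip [(0.75, [364.5, 310.4], array([ 260.8, -227.3,    0. ])), (0.63, [276.1, 199.1], array([569.1,   6.4,   0. ]))]
top pull_loop [(0.69, [277.3, 215.5], array([514.1,   3. ,  35. ])), (0.47, [319.2, 116.2], array([ 802.5, -118.1,   35. ]))]
top neck_mouth [(0.68, [278.6, 179.6], array([585.5,  -1.9, 135. ]))]
wrist hook_rod [(0.74, [389.7, 222.2], array([ 470.2, -130.5,  300. ]))]
wrist hook_bend [(0.98, [52.5, 127.0], array([235.6, 161. ,   0. ])), (0.64, [281.0, 4.7], array([563.2,  41.4,   0. ]))]
wrist hook_tip [(0.59, [66.5, 135.1], array([240.1, 141. ,   0. ])), (0.55, [284.1, 17.7], array([555.7,  28.4,  -0. ]))]
wrist pull_loop [(0.8, [273.5, 62.3], array([506. ,  -2.3,  35. ])), (0.72, [190.1, 87.2], array([413.3,  51.2,  35. ]))]
wrist neck_mouth []
(np.float64(49
[... 399 characters left out ...]
71, [387.1, 241.2], array([228.4, 161.9,   0. ])), (0.59, [293.5, 183.0], array([ 262.6, -262.5,    0. ])), (0.16, [244.9, 272.0], array([664.5, -40.5,   0. ]))]
scene hook_tip [(0.83, [380.9, 235.9], array([225.3, 132.3,   0. ])), (0.76, [303.0, 185.6], array([ 245.9, -228.4,    0. ])), (0.6, [241.3, 272.0], array([672.9, -47.8,   0. ])), (0.58, [288.4, 214.6], array([ 390.5, -146.6,    0. ]))]
scene pull_loop [(0.88, [294.0, 243.7], array([491.3,  -6.5,  35. ])), (0.71, [272.4, 232.9], array([512.2, -88.2,  35. ]))]
scene neck_mouth [(0.89, [271.7, 233.1], array([577.3, -13. , 135. ]))]
t 18.1 pos [417.9 -99.3 324.3] yaw 44.7 w 16.1 F [ 0.3 -0.4 -1.3] -> shift [-15.6   1.1   0. ] roll 60.2
```

Run:
```python
from h import *
plan([318,-306,400],-15.5)
```

```text
t 18.1 pos [417.9 -99.3 324.3] yaw 44.7 w 16.1 F [ 0.3 -0.4 -1.3] -> shift [-21.64   7.68  -7.57] roll 60.2
```

carry_out([
  [-1,[0,0,-4],0],
  [-1,[-1,0.4,-8],0],
  [-1,[-5,1.6,-8],8],
  [-1,[-9,3,-8],16],
  [-1,[-13,4.5,-8],24],
  [-1,[-17,6,-8],32],
  [-1,[-21,7.5,-8],40],
  [-1,[-21.6,7.7,-7.6],48],
  [-1,[-21.6,7.7,-7.6],56],
  [-1,[-21.6,7.7,-7.6],60.2],
])

```text
time: 19.1
eef_pos: [318.2, -306.1, 400.2]
eef_rot: [[0.962, -0.274, -0.0], [-0.274, -0.962, 0.0], [-0.0, 0.0, -1.0]]
force: [0.3, -0.1, -0.4]
grip_width: 16.2
grasp_force: 118.0
```

Run:
```python
from h import *
O=np.array([473.5,-281.5]);ex=np.array([.9636,-.2672]);ey=np.array([.2672,.9636])
plan([*(O-145*ex-65*ey),273],-15.5)
plan([*(O-145*ex-20*ey),273],-15.5)
```

```text
t 19.1 pos [ 318.2 -306.1  400.2] yaw -15.9 w 16.2 F [ 0.3 -0.1 -0.4] -> shift [-0.18 -0.02 12.72] roll -0.4
t 19.1 pos [ 318.2 -306.1  400.2] yaw -15.9 w 16.2 F [ 0.3 -0.1 -0.4] -> shift [-0.22 -4.52 12.72] roll -0.4
```

carry_out([
  [-1,[-0.4,0,4],0],
  [-1,[-0.6,0,8],0],
  [-1,[-0.6,0,12],0],
  [-1,[-0.6,0,12.7],0],
  [-1,[-0.6,-2,12.7],0],
  [-1,[-0.6,-4.5,12.7],0],
  [-1,[-0.6,-4.5,12.7],0],
])

```text
time: 19.8
eef_pos: [325.9, -259.0, 274.4]
eef_rot: [[0.964, -0.265, 0.001], [-0.265, -0.964, 0.001], [0.001, -0.001, -1.0]]
force: [1.7, 0.0, -0.8]
grip_width: 16.8
grasp_force: 118.0
```

Run:
```python
from h import *
from station import imaging,nets,sensors
import cv2
O=np.array([473.5,-281.5]);ex=np.array([.9636,-.2672]);ey=np.array([.2672,.9636])
plan([*(O-32*ex-20*ey),273],-15.5)
f=imaging.grab_frame('wrist'); a=f['pixels'][:,:,::-1]
f=imaging.grab_frame('scene'); b=cv2.resize(f['pixels'][60:240,190:370,::-1],(420,420))
cv2.imwrite('pics/a8.png',cv2.resize(np.hstack([a,b]),None,fx=.8,fy=.8))
```

```text
t 19.8 pos [ 325.9 -259.   274.4] yaw -15.4 w 16.8 F [ 1.7  0.  -0.8] -> shift [11.63  0.24  0.15] roll 0.1
```

View pics/a8.png

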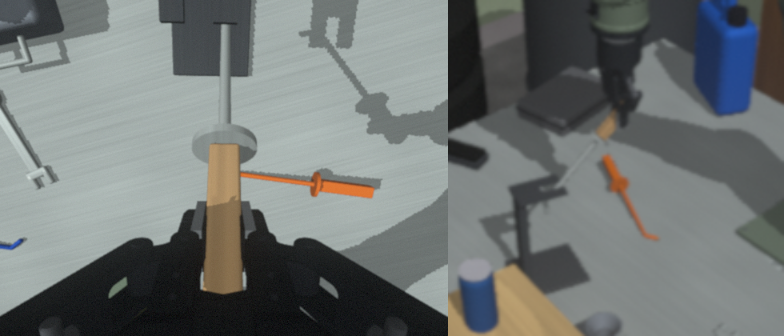

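The shaft passes under the right prong at wrist crop (225,25). With a light grip I'll push forward to straighten the rod.

carry_out([
  [-1,[0,0,0],0],
  [-1,[1.5,0.1,0],0],
  [-1,[3,0.1,0],0],
  [-1,[4.5,0.1,0],0],
  [-1,[6,0.1,0],0],
  [-1,[7.5,0.1,0],0],
  [-1,[9,0.1,0],0],
  [-1,[10.5,0.1,0],0],
  [-1,[11.7,0.1,0],0],
  [-1,[11.7,0.1,0],0],
], force=20)

```text
time: 20.9
eef_pos: [437.2, -293.9, 273.1]
eef_rot: [[0.963, -0.268, -0.001], [-0.268, -0.963, -0.0], [-0.001, 0.0, -1.0]]
force: [0.5, 1.5, -1.9]
grip_width: 16.6
grasp_force: 119.0
```

```bash
cat > look.py <<'E'
from h import *
from station import imaging,nets,sensors
import cv2
np.set_printoptions(precision=1,suppress=True)
O=np.array([473.5,-281.5]);ex=np.array([.9636,-.2672]);ey=np.array([.2672,.9636])
plan([*(O-75*ex),247],-15.5)
a=np.array
s=sensors.sense(); R=s['eef_rot']; yaw=np.degrees(np.arctan2(R[1][0],R[0][0])); g=a(s['eef_pos'])+[0,0,19]
obs=[]
for c in ('scene','wrist'):
    f=imaging.grab_frame(c); setcam(c,f)
    for t,q in (('hook_rod',(0,0)),('hook_bend',(0,-150)),('hook_tip',(-18,-165))):
        th0=proj(c,g+[0,0,q[1]-52])[0]
        L=[d for d in nets.mark_of(t,c) if np.hypot(*(a(d['pixel'])-th0))<40]
        if L: obs.append((c,*q,a(L[0]['pixel']))); print(c,t,L[0]['pixel'],th0,round(L[0]['conf'],2))
    cv2.imwrite(f'pics/last_{c}.png',f['pixels'][:,:,::-1])
print(tilt(obs,g,yaw))
E
python3 look.py
```

```text
t 20.9 pos [ 437.2 -293.9  273.1] yaw -15.6 w 16.6 F [ 0.5  1.5 -1.9] -> shift [-4.3 -2.2  2.6] roll -0.1
scene hook_rod [280.0, 156.7] [248.6 143.9] 0.59
scene hook_bend [251.5, 142.1] [250.4 179.6] 0.67
scene hook_tip [251.7, 182.9] [250.6 182.9] 0.43
wrist hook_rod [279.8, 247.5] [278.6 241.3] 0.59
(np.float64(-4.313129150040827), np.float64(45.57466357710317), np.float64(34.797741912788695), array([ 423.1, -290. ,   97.1]), array([ 404.7, -284.9,   83.5]))
```

Run:
```python
from h import *
from station import imaging,nets,sensors
import cv2
np.set_printoptions(precision=1,suppress=True)
a=np.array; g=a([437.2,-293.9,292.1])
print(tilt([('scene',-18,-165,a((251.7,182.9)))],g,-15.6)[:3])
f=imaging.grab_frame('scene')
im=f['pixels'][:,:,::-1]
for d in nets.cut_out('hook_rod','scene'):
    m=d['mask']; ys,xs=np.where(m); print(round(d['conf'],2),xs.min(),xs.max(),ys.min(),ys.max(),[(y,round(xs[ys==y].mean(),1),(ys==y).sum()) for y in range(ys.min(),ys.max()+1,4) if (ys==y).any()])
for th in (-10,0,10,20,30):
  t=np.radians(th);X=a([.963,-.268,0]);u=-np.sin(t)*X+a([0,0,np.cos(t)]); print(th,[proj('scene',g+k*u)[0] for k in (38,-52,-100,-202)])
```

```text
(np.float64(3.66141879552907), np.float64(52.51615468357421), np.float64(5.684341886080802e-14))
0.74 399 418 268 294 [(268, np.float64(404.5), np.int64(8)), (272, np.float64(404.5), np.int64(10)), (276, np.float64(405.5), np.int64(10)), (280, np.float64(409.0), np.int64(7)), (284, np.float64(411.5), np.int64(6)), (288, np.float64(413.5), np.int64(8)), (292, np.float64(415.0), np.int64(7))]
0.72 273 285 144 162 [(144, np.float64(274.5), np.int64(4)), (148, np.float64(276.0), np.int64(5)), (152, np.float64(278.0), np.int64(5)), (156, np.float64(280.5), np.int64(8)), (160, np.float64(281.0), np.int64(7))]
0.57 243 254 138 180 [(138, np.float64(249.0), np.int64(7)), (142, np.float64(248.5), np.int64(12)), (146, np.float64(249.0), np.int64(9)), (150, np.float64(249.5), np.int64(4)), (154, np.float64(249.0), np.int64(3)), (158, np.float64(249.0), np.int64(1)), (170, np.float64(249.0), np.int64(3)), (174, np.float64(248.5), np.int64(2)), (178, np.float64(249.0), np.int64(3))]
-10 [array([245.5, 121. ]), array([251.2, 143.1]), array([254. , 154.1]), array([259.7, 176.2])]
0 [array([247.5, 120.3]), array([248.7, 143.9]), array([249.3, 155.8]), array([250.4, 179.6])]
10 [array([249.4, 120. ]), array([246.1, 144.4]), array([244.4, 156.8]), array([241. , 181.7])]
20 [array([251.3, 120. ]), array([243.5, 144.5]), array([239.6, 157. ]), array([231.6, 182.3])]
30 [array([253.1, 120.3]), array([241.1, 144.2]), array([235. , 156.4]), array([222.4, 181.5])]
```

carry_out([
  [-1,[-2.5,0,0],0],
  [-1,[-4.5,0,0],0],
  [-1,[-4.5,-2.1,1],0],
  [-1,[-4.5,-2.1,2.6],0],
  [-1,[-4.5,-2.1,2.6],0],
  [-1,[-2,-2.1,2.6],0],
  [-1,[0,-2.1,2.6],0],
  [-1,[2,-2.1,2.6],0],
  [-1,[3.1,-2.1,2.6],0],
  [-1,[3.1,-2.1,2.6],0],
])

```text
time: 22.4
eef_pos: [473.3, -281.9, 247.5]
eef_rot: [[0.963, -0.268, -0.0], [-0.268, -0.963, -0.001], [0.0, 0.001, -1.0]]
force: [-0.2, -0.7, -2.1]
grip_width: 16.2
grasp_force: 119.0
```

Run:
```python
from h import *
from station import imaging,nets,sensors
import cv2
np.set_printoptions(precision=1,suppress=True)
plan([474.2,-282.4,233.4],-15.5)
s=sensors.sense(); g=np.array(s['eef_pos'])+[0,0,19]
f=imaging.grab_frame('wrist'); setcam('wrist',f); cv2.imwrite('pics/w9.png',f['pixels'][:,:,::-1])
print(nets.mark_of('hook_rod','wrist')[0],proj('wrist',g-[0,0,52]),proj('wrist',g-[0,0,57]))
im=cv2.cvtColor(f['pixels'],cv2.COLOR_RGB2GRAY)
for r in (150,200,215,230,245,260,275,290): print(r,im[r,220:360:4])
```

```text
t 22.4 pos [ 473.3 -281.9  247.5] yaw -15.5 w 16.2 F [-0.2 -0.7 -2.1] -> shift [0.1 0.  1.4] roll -0.0
{'pixel': [280.2, 248.3], 'conf': 0.74} [[278.2 242.5]] [[278.2 239.3]]
150 [196 190 136  89  87  88  85  83  90  83  83  84  84  85  86  77  83  83
  84  84  85  83  82  83  86  83  87  94 194 193 195 195 193 190 196]
200 [195 197 186  89  86  88  83  88  86  85  86  86  83  79  85  83  84  85
  84  82  85  84  84  85  85  84  86 176 196 197 194 195 192 191 194]
215 [196 194 192  86  83  85  90  84  81  86  81  90 103 100 108 102  95  84
  80  60  59  63  59  59  59  60  73 187 190 194 198 199 198 195 203]
230 [193 198 200  90  85  89  87 120 200 196 201 203 198 192 201 197 195 197
 201 139 132 130 106  60  62  61 130 192 194 195 193 190 193 189 193]
245 [194 193 197  91  87  83 178 198 201 197 200 109  98  94  93  96 101  95
  95 127 131 131 130 128  62  63 173 194 193 192 187 189 194 200 198]
260 [194 193 192  91  80  79  91  93  93  64  37  97  98  92  96  96  99  98
  95  69  39  87  90  89  65  64 198 197 197 194 199 196 194 192 193]
275 [196 191  47  44  44  59  87  89  86  37  82  92  89  87  92 101  99  97
  98  95  32  61  90  87  85  44  44  44 176 201 195 195 199 198 202]
290 [125  42  39  43  42  36  68 126  74  36  92  88  89  88  91  95  99  98
  97  95  54  38 126  98  40  40  33  36  41  82 189 194 201 199 204]
```

carry_out([
  [-1,[0.1,0,0.7],0],
  [-1,[0.1,0,1.2],0],
  [-1,[0.1,0,1.4],0],
  [-1,[0.1,0,1.4],0],
])

```text
time: 22.9
eef_pos: [473.3, -281.5, 233.6]
eef_rot: [[0.963, -0.268, 0.0], [-0.268, -0.963, 0.0], [0.0, -0.0, -1.0]]
force: [-1.2, 2.1, 6.5]
grip_width: 16.5
grasp_force: 120.7
```

carry_out([
  [1,[0,0,0],0],
  [1,[0,0,0],0],
  [1,[0,0,0],0],
  [1,[0,0,0],0],
  [1,[0,0,0],0],
  [1,[0,0,-3],0],
  [1,[0,0,-7],0],
  [1,[0,0,-11],0],
], force=40)

```text
time: 23.7
eef_pos: [473.3, -281.5, 344.8]
eef_rot: [[0.963, -0.268, -0.001], [-0.268, -0.963, -0.0], [-0.001, 0.0, -1.0]]
force: [1.4, 0.5, -0.0]
grip_width: 85.6
grasp_force: 0.0
```

Run:
```python
from h import *
from station import imaging,nets,sensors
import cv2
np.set_printoptions(precision=1,suppress=True)
plan([506,306,300],82)
for c in ('top','scene'):
    f=imaging.grab_frame(c); setcam(c,f); cv2.imwrite(f'pics/{c}10.png',f['pixels'][:,:,::-1])
    for t,z in (('hook_rod',200),('hook_bend',50),('tin',0),('funnel',16),('neck_mouth',135),('pull_loop',35)):
        print(c,t,[(round(d['conf'],2),np.round(d['pixel'],1).tolist(),onz(c,d['pixel'],z)) for d in nets.mark_of(t,c)])
    print(proj(c,[(473.5,-281.5,200),(473.5,-281.5,50)]))
    for t in ('neck_mouth','funnel'):
      for d in nets.cut_out(t,c)[:2]:
        ys,xs=np.where(d['mask']); print('mask',c,t,round(d['conf'],2),xs.min(),xs.max(),ys.min(),ys.max())
```

```text
t 23.7 pos [ 473.3 -281.5  344.8] yaw -15.6 w 85.6 F [ 1.4  0.5 -0. ] -> shift [-12.6 -57.5   4.5] roll -97.6
top hook_rod [(0.85, [167.1, 297.5], array([288.3, 253.8, 200. ])), (0.67, [422.0, 325.2], array([ 221.5, -322.8,  200. ]))]
top hook_bend [(0.87, [371.3, 304.6], array([ 273.9, -237.4,   50. ])), (0.8, [219.3, 322.1], array([233.6, 152.6,  50. ]))]
top tin [(0.73, [166.0, 222.0], array([506.2, 312.3,   0. ]))]
top funnel [(0.58, [167.1, 221.1], array([505.3, 305.5,  16. ]))]
top neck_mouth [(0.92, [279.3, 179.0], array([587.1,  -3.6, 135. ]))]
top pull_loop []
[[396.8 216.1]
 [384.1 228.2]]
mask top neck_mouth 0.92 249 314 156 214
mask top funnel 0.88 145 172 202 227
scene hook_rod [(0.64, [280.7, 156.0], array([ 365.3, -217.2,  200. ])), (0.6, [402.0, 268.4], array([443.8, 357.9, 200. ])), (0.54, [243.4, 156.5], array([ 460.4, -295. ,  200. ]))]
scene hook_bend [(0.77, [390.6, 244.7], array([274.1, 205.5,  50. ])), (0.75, [244.7, 192.3], array([ 466.4, -291.7,   50. ])), (0.68, [293.3, 183.4], array([ 305.5, -217.2,   50. ]))]
scene tin [(0.72, [362.2, 310.3], array([496.5, 296.2,   0. ]))]
scene funnel [(0.92, [359.2, 312.5], array([518.6, 302.5,  16. ])), (0.67, [360.9, 312.7], array([515.5, 306.1,  16. ]))]
scene neck_mouth [(0.7, [272.7, 231.6], array([571. , -15.9, 135. ]))]
scene pull_loop [(0.61, [292.5, 244.6], array([497.6,  -6.7,  35. ]))]
[[242.8 160. ]
 [244.9 194.6]]
mask scene neck_mouth 0.76 259 299 226 275
mask scene funnel 0.62 355 378 282 307
```

carry_out([
  [1,[-12.6,-57.5,0],-45],
  [1,[-12.6,-57.5,0],-45],
  [1,[-12.6,-57.5,0],-45],
  [1,[-12.6,-57.5,0],-45],
  [1,[-12.6,-57.5,0],-45],
  [1,[-12.6,-57.5,0],-45],
  [1,[-12.6,-57.5,0],-45],
  [1,[-12.6,-57.5,0],-45],
  [1,[-12.6,-57.5,0],-45],
  [1,[-12.6,-57.5,0],-45],
])

```text
time: 25.6
eef_pos: [501.1, 219.8, 343.5]
eef_rot: [[0.871, 0.492, 0.0], [0.492, -0.871, 0.0], [0.0, 0.0, -1.0]]
force: [1.5, -1.4, -0.6]
grip_width: 85.4
grasp_force: 0.0
```

carry_out([
  [1,[4.7,-7,10],0],
  [1,[4.7,-7,10],0],
  [1,[4.7,-7,10],0],
  [1,[4.7,-7,10],0],
  [1,[4.7,-7,10],0],
  [1,[4.7,-7,10],0],
])

```text
time: 26.2
eef_pos: [508.5, 300.8, 244.5]
eef_rot: [[0.871, 0.491, 0.001], [0.491, -0.871, 0.0], [0.001, 0.0, -1.0]]
force: [-0.4, 0.2, 0.4]
grip_width: 85.4
grasp_force: 0.0
```

```bash
cat > rim.py <<'E'
from h import *
from station import imaging,nets,sensors
import cv2,sys
np.set_printoptions(precision=1,suppress=True)
plan([506,306,200],30)
f=imaging.grab_frame('wrist'); setcam('wrist',f); cv2.imwrite('pics/wf.png',f['pixels'][:,:,::-1])
print(proj('wrist',(506,306,111)))
for t,z in (('funnel',16),('tin',0)):
    print(t,[(round(d['conf'],2),np.round(d['pixel'],1).tolist(),onz('wrist',d['pixel'],z)) for d in nets.mark_of(t,'wrist')])
for d in nets.cut_out('funnel','wrist')[:2]:
    m=d['mask'].astype(np.uint8)
    cn=max(cv2.findContours(m,cv2.RETR_EXTERNAL,cv2.CHAIN_APPROX_NONE)[0],key=cv2.contourArea)[:,0]
    print(round(d['conf'],2),cn.min(0),cn.max(0))
    W=np.array([onz('wrist',p,111)[:2] for p in cn])
    c,r=cv2.minEnclosingCircle(W.astype(np.float32)); print('enclosing circle at z111',c,r)
E
python3 rim.py
```

```text
t 26.2 pos [508.5 300.8 244.5] yaw 29.4 w 85.4 F [-0.4  0.2  0.4] -> shift [ 0.  -0.6  4.5] roll -0.6
[[271.9 198.8]]
funnel [(0.62, [273.1, 176.4], array([507.9, 307.6,  16. ]))]
tin [(0.85, [270.7, 175.2], array([505.1, 309.6,   0. ])), (0.17, [495.0, 301.9], array([502.7, -35.4,   0. ]))]
0.83 [237 158] [304 227]
enclosing circle at z111 (509.7237243652344, 308.92010498046875) 31.56341552734375
```

carry_out([
  [1,[0.3,-0.6,4],0],
  [1,[0.3,-0.6,8],0],
  [1,[0.3,-0.6,12],0],
  [1,[0.3,-0.6,15],0],
  [1,[0.3,-0.6,17.2],0],
  [1,[0.3,-0.6,17.2],0],
  [-1,[0.3,-0.6,17.2],0],
  [-1,[0.3,-0.6,17.2],0],
  [-1,[0.3,-0.6,17.2],0],
  [-1,[0.3,-0.6,17.2],0],
], force=40)

```text
time: 27.4
eef_pos: [508.2, 308.6, 72.7]
eef_rot: [[0.871, 0.492, 0.002], [0.492, -0.871, 0.001], [0.002, 0.0, -1.0]]
force: [0.0, -0.2, 8.8]
grip_width: 59.1
grasp_force: 42.8
```

carry_out([
  [-1,[0,0,-4],0],
  [-1,[0,0,-9],0],
  [-1,[0,0,-14],0],
  [-1,[0,0,-19],0],
  [-1,[0,0,-22],0],
  [-1,[0,0,-22],0],
])

```text
time: 28.0
eef_pos: [508.6, 308.6, 296.0]
eef_rot: [[0.871, 0.492, 0.006], [0.492, -0.871, 0.003], [0.007, -0.0, -1.0]]
force: [0.4, 0.8, -1.0]
grip_width: 59.1
grasp_force: 44.4
```

```bash
python3 -c "
from h import *
plan([480,-3,295],-5)"
```

```text
t 28.0 pos [508.6 308.6 296. ] yaw 29.4 w 59.1 F [ 0.4  0.8 -1. ] -> shift [-17.81  25.72  -0.03] roll 34.4
```

carry_out([
  [-1,[-3,4,0],6],
  [-1,[-5.5,8,0],12],
  [-1,[-8,11.5,0],18],
  [-1,[-10.5,15,0],24],
  [-1,[-13,18.5,0],30],
  [-1,[-15.5,22,0],34.4],
  [-1,[-17.8,25.7,0],34.4],
  [-1,[-17.8,25.7,0],34.4],
  [-1,[-17.8,25.7,0],34.4],
])

```text
time: 28.9
eef_pos: [478.7, -3.4, 291.3]
eef_rot: [[0.996, -0.088, -0.0], [-0.088, -0.996, 0.0], [-0.0, -0.0, -1.0]]
force: [0.1, 1.0, -1.2]
grip_width: 59.6
grasp_force: 44.3
```

```bash
cat > neck.py <<'E'
from h import *
from station import imaging,nets,sensors
import cv2
np.set_printoptions(precision=1,suppress=True)
plan([576,-6,295],-5)
ims=[]
for c in ('wrist','scene','top'):
    f=imaging.grab_frame(c); setcam(c,f); ims.append(f['pixels'][:,:,::-1])
    for t,z in (('neck_mouth',135),('pull_loop',35),('funnel',240)):
        print(c,t,[(round(d['conf'],2),np.round(d['pixel'],1).tolist(),onz(c,d['pixel'],z)) for d in nets.mark_of(t,c)])
q=proj('scene',(576,-6,135))[0].astype(int)
b=cv2.resize(ims[1][q[1]-60:q[1]+60,q[0]-50:q[0]+50],(350,420),interpolation=cv2.INTER_CUBIC)
cv2.imwrite('pics/neck.png',cv2.resize(np.hstack([ims[0],b]),None,fx=.87,fy=.87)); print('scene crop org',q-[50,60])
print('wrist K pose',K['wrist'].tolist(),P['wrist'].tolist())
E
python3 neck.py
```

```text
t 28.9 pos [478.7  -3.4 291.3] yaw -5.0 w 59.6 F [ 0.1  1.  -1.2] -> shift [ 9.7 -0.6 -0.4] roll -0.0
wrist neck_mouth [(0.85, [269.8, 79.3], array([578.5,  -4.7, 135. ]))]
wrist pull_loop [(0.76, [274.1, 151.5], array([506.9,  -0.4,  35. ]))]
wrist funnel [(0.7, [280.7, 226.0], array([482.3,  -5.2, 240. ]))]
scene neck_mouth [(0.59, [273.4, 233.4], array([574.3,  -8.8, 135. ])), (0.34, [244.6, 157.7], array([ 410.5, -357.5,  135. ]))]
scene pull_loop [(0.89, [292.6, 246.4], array([502.5,  -0.7,  35. ]))]
scene funnel [(0.74, [298.9, 196.9], array([489. ,   5.9, 240. ]))]
top neck_mouth []
top pull_loop []
top funnel []
scene crop org [223 174]
wrist K pose [[327.68442784018544, 0.0, 278.7088879116384], [0.0, 327.68442784018544, 209.73379896820325], [0.0, 0.0, 1.0]] [[-0.08730345612394254, 0.9565637728951996, 0.2781435868994917, 549.1427965045328], [-0.9961817407351765, -0.08377131280112877, -0.024582647892526246, -9.817990035236182], [-0.00021441699404385373, -0.27922771269355706, 0.9602248895385268, 434.07170101186034], [0.0, 0.0, 0.0, 1.0]]
```

View pics/neck.png

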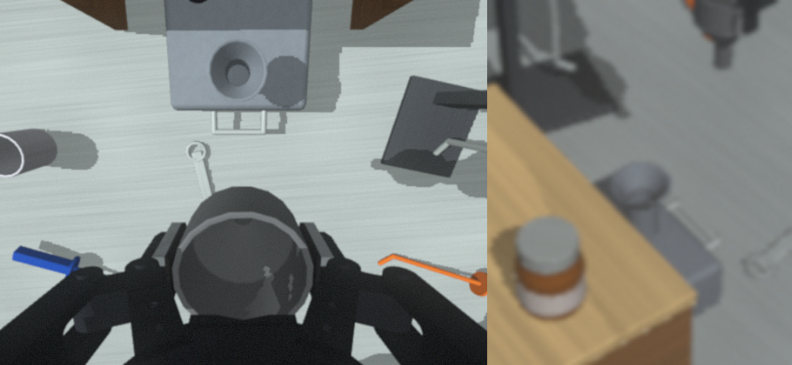

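The wrist picture shows the neck rim centred at about crop (238,70), full (273.6,80). That puts the neck at about (577,-7). The loop is at the stop position and the funnel is held centrally.

carry_out([
  [-1,[4,-0.2,0],0],
  [-1,[8,-0.4,1],0],
  [-1,[9.7,-0.5,4],0],
  [-1,[9.7,-0.5,7],0],
  [-1,[9.7,-0.5,9],0],
  [-1,[9.7,-0.5,10.5],0],
  [-1,[9.7,-0.5,11.5],0],
  [-1,[9.7,-0.5,11.5],0],
])

```text
time: 30.3
eef_pos: [575.7, -6.2, 175.4]
eef_rot: [[0.996, -0.086, -0.002], [-0.086, -0.996, -0.0], [-0.002, 0.0, -1.0]]
force: [0.5, -0.1, -1.0]
grip_width: 58.7
grasp_force: 44.3
```

carry_out([
  [-1,[0,0,1],0],
  [-1,[0,0,1.8],0],
  [-1,[0,0,2.4],0],
  [-1,[0,0,2.8],0],
  [-1,[0,0,3.1],0],
  [-1,[0,0,3.1],0],
])

```text
time: 30.9
eef_pos: [575.9, -6.3, 145.1]
eef_rot: [[0.996, -0.086, -0.0], [-0.086, -0.996, -0.0], [-0.0, 0.0, -1.0]]
force: [0.1, -0.2, -0.6]
grip_width: 59.1
grasp_force: 44.3
```

carry_out([
  [-1,[0,0,0.3],0],
  [-1,[0,0,0.6],0],
  [-1,[0,0,0.7],0],
  [-1,[0,0,0.7],0],
])

```text
time: 31.3
eef_pos: [577.1, -6.6, 138.8]
eef_rot: [[0.996, -0.086, 0.003], [-0.086, -0.996, -0.001], [0.003, 0.0, -1.0]]
force: [4.7, -0.8, 3.6]
grip_width: 58.8
grasp_force: 44.9
```

carry_out([
  [-1,[0.15,0,0.05],0],
  [-1,[0.15,0,0.1],0],
  [1,[0.15,0,0.1],0],
  [1,[0.15,0,0.1],0],
  [1,[0.15,0,0.1],0],
  [1,[0.15,0,0.1],0],
  [1,[0.15,0,-3],0],
  [1,[0.15,0,-7],0],
  [1,[0.15,0,-12],0],
  [1,[0.15,0,-17],0],
])

```text
time: 32.3
eef_pos: [577.0, -6.5, 310.2]
eef_rot: [[0.996, -0.087, -0.001], [-0.087, -0.996, -0.001], [-0.001, 0.001, -1.0]]
force: [0.7, -0.2, -0.1]
grip_width: 85.5
grasp_force: 0.0
```

Run:
```python
from h import *
from station import imaging,nets,sensors
import cv2
np.set_printoptions(precision=1,suppress=True)
s=sensors.sense();print(s['time'],s['eef_pos'],s['force'],s['grip_width'])
def ell(m):
    cn=max(cv2.findContours(m.astype(np.uint8),cv2.RETR_EXTERNAL,cv2.CHAIN_APPROX_NONE)[0],key=cv2.contourArea); return cn[:,0]
fo=[]
for c in ('wrist','scene','top'):
    f=imaging.grab_frame(c); setcam(c,f); cv2.imwrite(f'pics/f_{c}.png',f['pixels'][:,:,::-1])
    for t,z in (('funnel',81),('neck_mouth',135),('pull_loop',35),('hook_rod',200),('hook_bend',50)):
        L=nets.mark_of(t,c); print(c,t,[(round(d['conf'],2),np.round(d['pixel'],1).tolist(),onz(c,d['pixel'],z)) for d in L])
    for d in nets.cut_out('funnel',c)[:1]:
        cn=ell(d['mask']); print('mask',cn.min(0),cn.max(0))
        # silhouette model: two rings z0+60.. z0+95, r30
        an=np.linspace(0,2*np.pi,90)
        def sil(o,tx=0,ty=0):
            P3=[]
            for h,r in ((60,30),(95,30)): P3.append(np.c_[o[0]+r*np.cos(an)+tx*h,o[1]+r*np.sin(an)+ty*h,o[2]+h+0*an])
            return proj(c,np.vstack(P3))
        p=sil((577,-7,81)); print('expected seated',p.min(0),p.max(0))
```

```text
32.3 [577.   -6.5 310.2] [ 0.7 -0.2 -0.1] 85.54977016427804
wrist funnel [(0.76, [280.8, 177.4], array([577.9,  -9.3,  81. ]))]
wrist neck_mouth []
wrist pull_loop [(0.7, [481.5, 242.6], array([ 455.5, -275.1,   35. ]))]
wrist hook_rod []
wrist hook_bend [(0.86, [495.2, 233.8], array([ 473.4, -282.4,   50. ])), (0.52, [195.9, 378.9], array([276.7, 144.3,  50. ]))]
mask [245 160] [312 231]
expected seated [244.5 159. ] [313.4 231.2]
scene funnel [(0.9, [273.2, 247.5], array([579.5,  -4.2,  81. ]))]
scene neck_mouth [(0.61, [273.3, 236.8], array([583.6,   1.8, 135. ]))]
scene pull_loop [(0.93, [292.9, 244.0], array([494.9,  -7.8,  35. ]))]
scene hook_rod [(0.87, [401.8, 270.3], array([449.3, 361.8, 200. ])), (0.77, [244.5, 158.8], array([ 465.3, -282.8,  200. ]))]
scene hook_bend [(0.89, [386.5, 244.4], array([282.9, 196.3,  50. ])), (0.85, [246.1, 193.8], array([ 467.7, -282.2,   50. ]))]
mask [263 217] [282 240]
expected seated [262.7 217.1] [283.3 240.1]
top funnel [(0.73, [282.2, 188.5], array([577.1, -10.9,  81. ]))]
top neck_mouth [(0.96, [277.9, 177.4], array([591.4,  -0.1, 135. ]))]
top pull_loop [(0.94, [275.8, 216.4], array([511.7,   7.1,  35. ]))]
top hook_rod [(0.94, [424.3, 325.8], array([ 220.1, -327.8,  200. ]))]
top hook_bend [(0.97, [369.5, 303.8], array([ 276. , -232.8,   50. ])), (0.82, [385.4, 226.8], array([ 477.3, -285.2,   50. ]))]
mask [282 171] [292 192]
expected seated [268.4 166.5] [292.8 193.6]
```

Every camera's funnel silhouette matches the fully seated, upright position. The rod hangs in its fork and the gripper is clear, so I'm handing in.

```bash
python3 -c "
from station import job
print(job.sign_off())"
```

```text
the job is handed in; nothing more can be done
None
```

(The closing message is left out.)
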